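# Pin the transit case shut

### The arm

A 6-joint arm with a two-finger parallel gripper is mounted at the origin on a cart in front of the work surface, level with it; the furniture and walls round the work are solid. World frame = base frame: x ahead of the robot, y to its left, z up, the work surface at z = 0. Lengths are in m, angles in rad, forces in N, time in s.
With the tool pointing down it reaches from about 0.225 to 0.875 m from the base axis. Payload 3.4 kg.
Tool frame: the origin (TCP) lies between the finger pads; the fingertips stand 8 mm ahead of it and the grasp point (between the pads) lies 11 mm behind it; z points along the fingers, y is the line along which they close (so a half turn about z gives the same grasp; the last joint's range is limited). The gripper opens to 85 mm and grips with 20 to 120 N. Pads are 22 mm wide; open, the fingers measure 114 mm over their backs; the gripper's body (76 mm by 85 mm) begins 54 mm behind the grasp point. The pads swing forward as they close: fully open they stand 13 mm farther back than shut.
Start: joints at [1.119, 0.276, 1.505, -0, 1.361, -0.121], TCP at [0.187, 0.544, 0.239] pointing down, gripper open.
Joint ranges: [-2.89, 2.89], [-0.75, 2.08], [0.22, 2.7], [-1.18, 4.32], [0.11, 2.71], [-2.7, 2.7]. Speed limits (rad/s): [2.57, 2.57, 3.14, 3.14, 3.14, 3.14].

### API

Orientations are given as a unit quaternion [w, x, y, z].
In Python, from rig import manip gives the robot as it stands.
- The arm moves only by the tool move_arm, never from a script. Its argument "deltas" is a list that holds one entry, the list of rows, each a list of 5 numbers: the shift along the tool's x, y, z normalised to -1 to 1, where 1 is 80 cm, then the turn about the tool's z normalised to -1 to 1, where 1 is 120 degrees, then the closure, from -1 (fully open) to 1 (shut). In form: [[[tx, ty, tz, twist, grip], ...]]. A call has 1 to 12 rows; each row is the pose to reach, as a shift and turn from the pose commanded when the call began, along the tool's axes at that moment; what a row does not reach only later rows make up. A row lasts 1/10 s, in which the tool goes at most 50 mm and 8.59 degrees, less where a joint would pass 70% of its speed; a pose out of reach is approached as far as the arm can. A call with a number of a shift or a turn outside -1 to 1 is refused whole. A call with a gripper value outside its range is refused whole. The fingers move at their own pace and stop on an object; "squeeze" is the grip in N (left out, the last holds). Time passes only in rows, so rows that repeat a pose let the fingers close. It gives the time, the measured TCP pose, the force, the opening and the grip force at its end, in the units of the state.
- manip.get_state(): the state, without advancing time (a new reading comes with each control period).
- manip.get_image(name): name is "side" or "top" or "wrist"; returns the picture (384x512x3 uint8, red, green, blue); there is no depth.
- manip.camera_params(name): a dict with "fx", "fy", "cx", "cy" (pixels), "R" (3x3) and "t" (3): a world point X has camera coordinates R X + t; the wrist camera has in their place "tool_from_camera" (4x4, takes a point from camera to tool coordinates, whose origin is the TCP and whose axes are the flange's). Camera axes: x right, y down, z forward; pixel columns grow to the right and rows downward; lengths in m; the calibration is good to about 2 mm. A picture is of the moment at which its call begins: read the wrist's pose just before it. camera_params takes no time and is no camera call.
- manip.sign_off(): hands the job in; it is judged then, once.
The state is a dict: "clock": time; "qpos": joint angles; "qd": joint speeds; "effort": joint torques, N m; "position": TCP position; "ee_rot": TCP orientation; "contact_force": force on the tool from outside, world axes, zero at the start; "moment": the same for the moment, N m; "width": finger opening in m; "gripper_force": force on a finger pad.
Only numpy, scipy, OpenCV 4.12 (cv2) and the standard library are available. Lean on these libraries where they do the work, as an engineer would, in place of code of your own. Each camera call takes 0.05 s, during which the arm holds its last target. There are 200 camera calls.

### The job

Shut the green transit case for carrying: swing its hasp right over so that the eye drops between the two lugs of the catch, then drive the taper pin through lugs and eye until its shoulder is up against the lug, so that it draws the lid down on its gasket. The pin is tucked under the riser with only its tip end sticking out, so it has to be drawn out by that and laid down before it can be taken by its orange grip. Leave everything else on the bench where it stands.

Things in the scene. Friction and masses are not known exactly. Their poses are not given: they have to be found in the camera images.
- case: Green steel transit case, fixed on the bench: 180 deep, 260 wide, lid top about 120 mm up. Origin at the centre of its underside; x from its front to its back, y to its left, z up. The catch stands out from its front, toward the robot.
- catch (a point): Middle of the catch: on the common axis of two fixed steel eye lugs, 140 mm above the bench, 42 mm ahead of the case's shell. Axes as the case's; the holes run along y. Each lug is 8 mm thick (15 to 23 mm from this point along +y and -y), 32 mm in diameter, with a 20 mm through hole. The bracket below is 62 mm wide, its top 28 mm below this point. The pin may go in from either side.
- lid (a joint): Lid, hinged at the back (rad). 0 = gasket squeezed flat; left alone the springy gasket holds it up at about 0.028, and the eye of the shut hasp then stands about 6 mm above the axis of the lugs. Pushing the eye down to that axis takes about 9 N.
- hasp (a joint): Steel hasp hinged on the lid (rad). 0 = swung fully forward, level, its eye between the lugs (a stop lets it go no lower against the lid); 1.57 = upright; 3.08 = laid back on the lid. The hinge is stiff: about 2.5 N at the eye moves it, and it stays where it is left.
- hasp_eye (a point): Centre of the eye at the end of the hasp: a steel barrel 32 mm in diameter, 26 mm wide along the case's y, with a 20 mm through hole along y. It sits 72 mm from the hasp's hinge axis; the strap between is 26 mm wide and 7 mm thick. Shut, it has 2 mm to the lug on each side and stands 1 to 7 mm higher than they do.
- hasp_hinge (a point): Point on the hasp's hinge axis, on the lid, 22 mm above the lid's top and 72 mm behind catch. The axis runs along the case's y. The hinge is 47 mm wide.
- pin: Taper pin with an orange square grip, 184 mm long, 0.3 kg; origin on its underside under pin_grip, 14 mm below its axis when it lies. Its own -x axis points along the pin to the tip. It starts lying under the riser, flat on a face of its grip, with only about 85 mm of the tip end sticking out in front.
- pin_grip (a point): Point in the grip, on the pin's axis. The grip is 28x28 mm square and reaches from 34 mm ahead of this point (toward the tip; its steel front face there is the shoulder) to 42 mm behind it. Ahead of the shoulder the round steel shank is 18 mm in diameter for 48 mm and then tapers to 8 mm at the tip, 108 mm from the shoulder.
- pin_tip (a point): Centre of the pin's tip, 142 mm ahead of pin_grip.
- pin_lock (a point): Point on the pin's axis 23 mm ahead of its shoulder; it meets catch when the shoulder is up against the outer face of a lug.
- riser: Low plywood bench riser (fixed), 130 deep x 280 wide, top 74 mm up, open at the front with 58 mm of clear height; origin at the centre of its underside, x to its back, so that its front edge lies 65 mm toward -x. Tins and cans stand on it. Above the back of the bench a window sill juts out from the wall to x = 0.62, its underside 479 mm above the bench.
- red_tin: red paint tin, 103 mm across, 122 mm tall, standing on the riser; origin at the centre of its underside
- spray_can: black-capped spray can, 53 mm across, 152 mm tall, standing on the riser; origin at the centre of its underside
- flux_tin: open grey tin, 74 mm across, 75 mm tall, standing on the riser; origin at the centre of its underside
- aerosol_orange: aerosol can with orange cap, 67 mm across, 226 mm tall, standing at the back between riser and case; origin at the centre of its underside
- aerosol_blue: blue aerosol can with yellow cap, 66 mm across, 205 mm tall, at the left end of the bench, in front of a fixed blue-grey jug 304 mm tall; origin at the centre of its underside
- pliers: pliers lying at the front left, 53x164x12 mm; origin at the centre of its underside
- spanner: open-ended spanner lying at the front, 25x168x6 mm; origin at the centre of its underside
- yellow_tin: round yellow tin, 50 mm across, 29 mm tall, front left; origin at the centre of its underside
- oil_bottle: small oil bottle with a spout, 39 mm across, 113 mm tall, at the left end; origin at the centre of its underside
- wood_block: wooden packing block, 42x70x30 mm, at the left end; origin at the centre of its underside
Things that resemble listed ones, but are neither listed nor needed, are in the scene too. There is more than one size of the pin; the job needs the larger.

How it is judged:
On the way, in this order (a step that is already met when the one before it is completed fails the run):
1. the hasp is swung over, its eye between the lugs (value of joint hasp below 0.08 rad), for 0.2 s.
2. the pin is through lugs and eye and holds the lid drawn down (value of joint hasp below 0.06 rad and value of joint lid below 0.0135 rad and distance between pin_lock and catch below 0.006 m and angle between the x axis of pin_lock and the y axis of catch, either way round below 0.12 rad), for 0.2 s.
At the end, for the whole second after the job is handed in: The hasp is fully over (within 0.06 rad), the pin lies through both lugs and the eye with its shoulder within about 6 mm of a lug, in line with the holes, holding the lid drawn down on its gasket (joint below 0.0135 rad), and is at rest (all of step 2 and linear speed of pin below 0.02 m/s); the robot touches nothing.
It fails at once if another thing on the bench is shifted by more than 30 mm or knocked over (distance of any of red_tin, spray_can, flux_tin, aerosol_orange, aerosol_blue, pliers, spanner, yellow_tin, oil_bottle, wood_block from where it was at the start of the episode above 0.03 m or angle between any of red_tin, spray_can, flux_tin, aerosol_orange, aerosol_blue, oil_bottle's own z axis and vertical above 0.5 rad).
It also fails if it takes over 72 s, if anything falls off the work surface, if the arm or the gripper's body presses on something with over 40 N, if the wrist force passes 120 N, or if a joint passes its speed limit or range.

## Working session

There is one attempt and no reset: what is moved stays moved. The work goes in short steps, Python scripts to look and compute and a tool call to move; the robot and the scene stay as the last step left them, time stands still between calls to the robot, and variables do not carry over. Pictures are saved under pics/ and viewed, at most 10 in all, crops included, and the job is handed in when it is done.

Besides the shell and the picture viewer there is one more tool, called after "Call:" by a JSON object that holds its "method" and its "body", one argument or row to a line. move_arm: Moves the arm, as the interface text tells. Scaled input: -1 to 1 covers 80 cm each way for a shift and 120 degrees each way for a turn. Its arguments: {"type":"object","properties":{"deltas":{"type":"array","items":{"type":"array","items":{"type":"array","items":{"type":"number","minimum":-1,"maximum":1}}}},"squeeze":{"type":"number"}},"required":["deltas"]}

```bash
ls; mkdir -p pics; python3 - <<'E'
from rig import manip
import cv2,numpy as np
print(manip.get_state())
for n in ("side","top","wrist"):
    im=manip.get_image(n); cv2.imwrite(f"pics/{n}0.png",im[...,::-1]); p=manip.camera_params(n)
    print(n,{k:np.round(v,4).tolist() for k,v in p.items()})
a=[cv2.imread(f"pics/{n}0.png") for n in("side","top")]
for n,i in zip(("side","top"),a): cv2.imwrite(f"pics/{n}0b.png",cv2.resize(i,(800,600),interpolation=cv2.INTER_CUBIC))
E
```

```text
pics
{'clock': 0.0, 'qpos': array([ 1.11897594e+00,  2.76601719e-01,  1.50619753e+00, -5.99690731e-06,
        1.36070150e+00, -1.20984245e-01]), 'qd': array([ 2.47891360e-05, -8.13952619e-04,  1.43285126e-03, -9.48482407e-04,
       -7.23994879e-04, -2.02510861e-04]), 'effort': array([-1.06584008e-03, -4.16776764e+01, -2.45800102e+01, -6.18447648e-04,
        1.09559525e-02,  1.01079780e-05]), 'position': array([0.18653769, 0.54332362, 0.23841022]), 'ee_rot': array([-2.66708758e-04,  1.64664013e-01,  9.86349255e-01, -9.16014189e-04]), 'contact_force': array([-0.35169051, -0.52045253, -0.12521727]), 'moment': array([-0.07650117, -0.00783208,  0.00253561]), 'gripper_force': 0.0, 'width': 0.08512932026570016}
side {'fx': 427.1247, 'fy': 427.1247, 'cx': 253.4684, 'cy': 190.3372, 'R': [[0.8426, -0.5383, -0.0132], [-0.3472, -0.5245, -0.7774], [0.4116, 0.6596, -0.6289]], 't': [-0.4096, 0.3101, 1.1222]}
top {'fx': 488.8495, 'fy': 488.8495, 'cx': 255.8123, 'cy': 196.2416, 'R': [[0.4245, -0.9054, -0.0051], [-0.8608, -0.4018, -0.3125], [0.2809, 0.1371, -0.9499]], 't': [-0.1723, 0.4921, 1.5794]}
wrist {'fx': 294.7104, 'fy': 294.7104, 'cx': 254.0043, 'cy': 189.0412, 'tool_from_camera': [[0.0003, -0.9528, -0.3035, 0.0788], [1.0, 0.0006, -0.0011, -0.0007], [0.0012, -0.3035, 0.9528, -0.1337], [0.0, 0.0, 0.0, 1.0]]}
```

View pics/side0b.png

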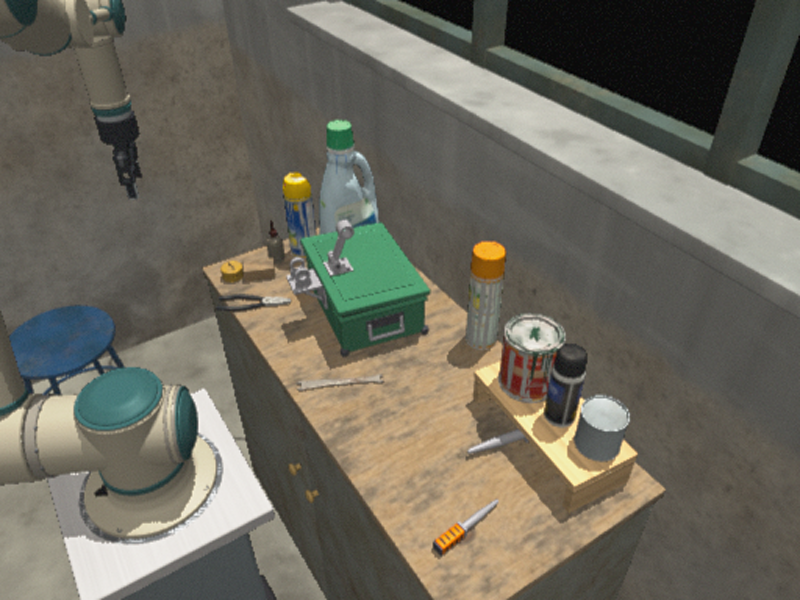

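View pics/top0b.png

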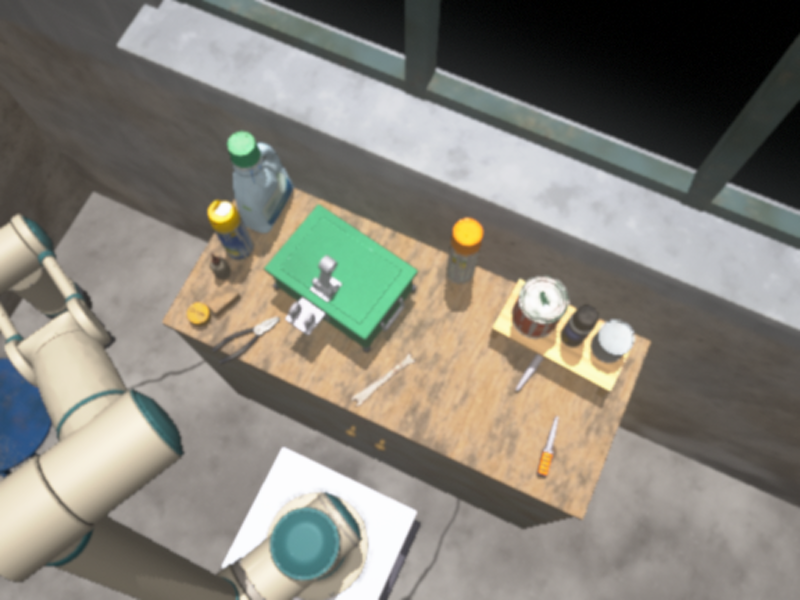

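Both views: the case is at the left, with the catch at side (302,272) / top (306,316) on the 800-px scale. The hasp is near upright, its eye at side (345,230) / top (327,265). The pin sticks out of the riser, tip at side (468,453) / top (518,388). The orange-gripped pin lying in the open is the smaller decoy.

```bash
python3 - <<'E'
import cv2,numpy as np
s=cv2.imread("pics/side0.png");t=cv2.imread("pics/top0.png")
def c(i,x,y,w=80,h=60): return cv2.resize(i[y:y+h,x:x+w],(400,300),interpolation=cv2.INTER_CUBIC)
# crops 80x60 at x5
m=np.vstack([np.hstack([c(s,175,130),c(t,165,155)]),np.hstack([c(s,285,255),c(t,310,205)])])
cv2.imwrite("pics/mos.png",m)
E
```

```text
(no output)
```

View pics/mos.png

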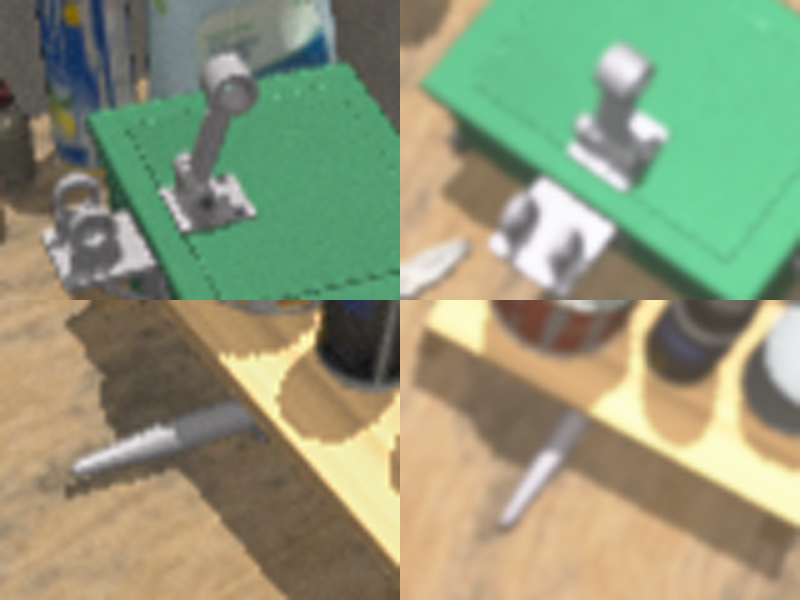

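The crops show the two lugs at side (190,170)/(193.6,178) and top (189.4,200)/(198.4,205.4). The hasp eye is at side (220.6,147) / top (210,169). The pin tip is at side (300,289) / top (331,250), and it enters the riser at side (336,278) / top (345,229).

```bash
cat > h.py <<'E'
import numpy as np,cv2
from rig import manip
def ray(n,p,pose=None):
    c=manip.camera_params(n); d=np.array([(p[0]-c['cx'])/c['fx'],(p[1]-c['cy'])/c['fy'],1.])
    if n=='wrist':
        from scipy.spatial.transform import Rotation as R
        T=np.array(c['tool_from_camera']); pos,q=pose; Rt=R.from_quat(np.r_[q[1:],q[0]]).as_matrix()
        return pos+Rt@T[:3,3], Rt@T[:3,:3]@d
    R=np.array(c['R']); return -R.T@c['t'], R.T@d
def plane(n,p,z,pose=None):
    o,d=ray(n,p,pose); return o+d*(z-o[2])/d[2]
def tri(r1,r2):
    A=np.stack([r1[1],-r2[1]],1); s=np.linalg.lstsq(A,r2[0]-r1[0],rcond=None)[0]
    a=r1[0]+s[0]*r1[1];b=r2[0]+s[1]*r2[1]; return (a+b)/2,np.linalg.norm(a-b)
E
python3 - <<'E'
from h import *
np.set_printoptions(precision=4,suppress=True)
for k,s,t in [("lugR",(193.6,178),(198.4,205.4)),("lugL",(190,170),(189.4,200)),("mid",(191.8,174.2),(193.9,202.7)),("eye",(220.6,146.8),(210,169)),("tip",(300,289),(331,250)),("pinriser",(336,278),(345,229))]:
    print(k,*tri(ray('side',s),ray('top',t)))
for k,s,t in [("tip",(300,289),(331,250)),("pinr",(336,278),(345,229))]: print(k,plane('side',s,.014),plane('top',t,.014))
for n in('top','side'):
    im=cv2.imread(f"pics/{n}0.png"); h=cv2.cvtColor(im,cv2.COLOR_BGR2HSV)
    m=cv2.inRange(h,(65,110,95) if n=='top' else (65,100,60),(85,255,255)); m=cv2.morphologyEx(m,cv2.MORPH_CLOSE,np.ones((15,15)))
    c=max(cv2.findContours(m,0,1)[0],key=cv2.contourArea)
    if n=='top':
        P=np.array([plane(n,q[0],.12)[:2] for q in c]).astype(np.float32)
        print(cv2.minAreaRect(P)); print(cv2.approxPolyDP(c,4,True).reshape(-1,2).tolist())
    m=cv2.inRange(h,(15,60,200),(32,190,255))
E
```

```text
lugR [0.3943 0.1995 0.1375] 0.00039584409325956664
lugL [0.3974 0.2317 0.147 ] 0.0029156798355360275
mid [0.396  0.2159 0.1412] 0.0014766107737643867
eye [0.4988 0.2028 0.2136] 0.0016612083657376608
tip [ 0.4711 -0.2521  0.0203] 0.002259196509739963
pinriser [ 0.5685 -0.272   0.0174] 0.019846320671812273
tip [ 0.4756 -0.2486  0.014 ] [ 0.4717 -0.2519  0.014 ]
pinr [ 0.5809 -0.2728  0.014 ] [ 0.5603 -0.2676  0.014 ]
((0.5276004672050476, 0.19681838154792786), (0.26782509684562683, 0.1870109885931015), 79.34647369384766)
[[203, 132], [171, 172], [234, 215], [265, 173]]
```

```bash
cat >> h.py <<'E'
def go(*targets,psi=None):
    """targets: world TCP xyz ; prints normalised tool shifts from the present pose, and twist to psi (deg, world angle of tool x)"""
    from scipy.spatial.transform import Rotation as R
    s=manip.get_state(); q=s['ee_rot']; M=R.from_quat(np.r_[q[1:],q[0]]).as_matrix(); p=np.degrees(np.arctan2(M[1,0],M[0,0]))
    print('at',s['position'].round(4),'psi',p.round(2),'t',round(s['clock'],2),'w',s['width'].round(4),'F',s['contact_force'].round(1))
    if psi is not None:
        d=(p-psi+180)%360-180; print('twist',round(d/120,4))
    for t in targets: print('shift',((M.T@(np.array(t)-s['position']))/.8).round(4))
E
python3 -c "
from h import *
go((.47,.206,.30),psi=169.35)"
```

```text
Traceback (most recent call last):
  File "h.py", line 19, in go
    print('at',s['position'].round(4),'psi',p.round(2),'t',round(s['clock'],2),'w',s['width'].round(4),'F',s['contact_force'].round(1))
                                                                                   ^^^^^^^^^^^^^^^^
AttributeError: 'float' object has no attribute 'round'
```

```bash
sed -i "s/s\['width'\].round(4)/round(s['width'],4)/" h.py; python3 -c "
from h import *
go((.47,.206,.30),psi=169.35)"
```

```text
at [0.1866 0.5435 0.2387] psi 161.05 t 0.15 w 0.0855 F [-0.2  0.3 -0.8]
twist -0.0692
shift [-0.4721 -0.2841 -0.0764]
```

Call:
{"method": "move_arm", "body": {
  "deltas": [
    [[0,0,-0.0764,0,1],[-0.05,-0.03,-0.0764,0,1],[-0.4721,-0.2841,-0.0764,-0.0692,1],[-0.4721,-0.2841,-0.0764,-0.0692,1],[-0.4721,-0.2841,-0.0764,-0.0692,1],[-0.4721,-0.2841,-0.0764,-0.0692,1],[-0.4721,-0.2841,-0.0764,-0.0692,1],[-0.4721,-0.2841,-0.0764,-0.0692,1],[-0.4721,-0.2841,-0.0764,-0.0692,1],[-0.4721,-0.2841,-0.0764,-0.0692,1],[-0.4721,-0.2841,-0.0764,-0.0692,1],[-0.4721,-0.2841,-0.0764,-0.0692,1]]
  ],
  "squeeze": 30
}}

```text
clock: 1.35
position: [0.4703, 0.2054, 0.2999]
ee_rot: [-0.001, 0.094, 0.996, 0.0]
contact_force: [-0.9, 0.2, -0.5]
width: 0.0002
gripper_force: 0.0
```

```bash
python3 -c "
from h import *
go((.5515,.190,.27))
s=manip.get_state();np.savez('w1',p=s['position'],q=s['ee_rot'])
im=manip.get_image('wrist')[...,::-1]; cv2.imwrite('pics/w1.png',cv2.resize(im,(768,576),interpolation=cv2.INTER_CUBIC))"
```

```text
at [0.4703 0.2054 0.2999] psi 169.19 t 1.35 w 0.0002 F [-0.9  0.2 -0.5]
shift [-1.033e-01  1.000e-04  3.720e-02]
```

View pics/w1.png

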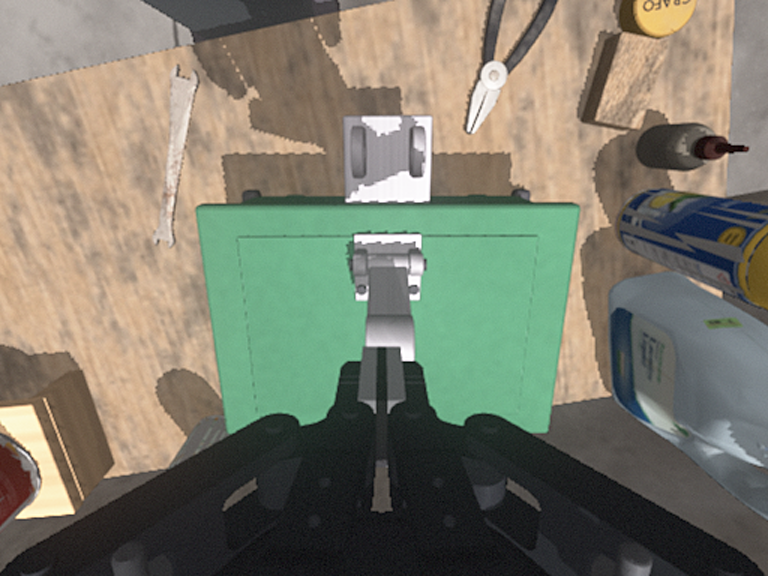

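Wrist view: the case front edge is level at row 205, so the tool is aligned with it. Lugs are at (360,151) and (417,151), hasp hinge at (388,263), and the eye is just in front of the closed fingers at (390,335).

```bash
python3 -c "
from h import *
d=np.load('w1.npz');P=(d['p'],d['q']);k=2/3
for n,p,z in [('lugs',(388.5,151),.145),('lugL',(417,151),.145),('lugR',(360,151),.145),('hinge',(388.5,263),.145),('e1',(197,205),.122),('e2',(579,205),.122)]: print(n,plane('wrist',(p[0]*k,p[1]*k),z,P).round(4))
"
```

```text
lugs [0.3981 0.2231 0.145 ]
lugL [0.4014 0.2406 0.145 ]
lugR [0.3947 0.2056 0.145 ]
hinge [0.4693 0.2099 0.145 ]
e1 [0.409 0.085 0.122]
e2 [0.459  0.3478 0.122 ]
```

Call:
{"method": "move_arm", "body": {
  "deltas": [
    [[-0.05,0,0,0,1],[-0.1033,0,0,0,1],[-0.1033,0,0,0,1],[-0.1033,0,0.06,0,1],[-0.1033,0,0.125,0,1],[-0.1033,0,0.125,0,1],[-0.1033,0,0.125,0,1]]
  ]
}}

```text
clock: 2.1
position: [0.5501, 0.1922, 0.2006]
ee_rot: [-0.001, 0.092, 0.996, -0.0]
contact_force: [-0.1, 0.1, 0.8]
width: 0.0
gripper_force: 0.0
```

Call:
{"method": "move_arm", "body": {
  "deltas": [
    [[0.02,0,0,0,1],[0.04,0,0,0,1],[0.06,0,0,0,1],[0.08,0,0,0,1],[0.1,0,0,0,1],[0.12,0,0,0,1],[0.14,0,0,0,1],[0.14,0,-0.05,0,1],[0.14,0,-0.05,0,1],[0.18,0,-0.05,0,1],[0.19,0,-0.05,0,1]]
  ]
}}

```text
clock: 3.2
position: [0.3981, 0.219, 0.2399]
ee_rot: [-0.002, 0.092, 0.996, -0.0]
contact_force: [0.4, -1.3, 0.0]
width: 0.0004
gripper_force: 0.0
```

```bash
python3 -c "
from h import *
go((.398,.222,.195),psi=169.2)
im=manip.get_image('side')[120:216,150:278,::-1]; cv2.imwrite('pics/s1.png',cv2.resize(im,(640,480),interpolation=cv2.INTER_CUBIC))"
```

```text
at [0.3981 0.219  0.2399] psi 169.39 t 3.2 w 0.0004 F [ 0.4 -1.3  0. ]
twist 0.0016
shift [0.0005 0.0037 0.0561]
```

View pics/s1.png

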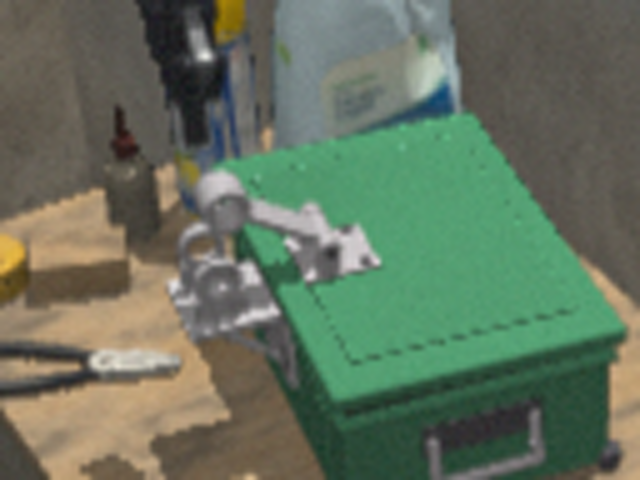

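The hasp is now forward, its eye raised above the lugs at (220,200) in the crop. Next, press it down.

Call:
{"method": "move_arm", "body": {
  "deltas": [
    [[0,0.003,0.03,0,1],[0,0.003,0.05,0,1],[0,0.003,0.06,0,1],[0,0.003,0.07,0,1],[0,0.003,0.08,0,1],[0,0.003,0.085,0,1],[0,0.003,0.088,0,1],[0,0.003,0.09,0,1],[0,0.003,0.09,0,1]]
  ]
}}

```text
clock: 4.15
position: [0.3854, 0.2236, 0.165]
ee_rot: [-0.019, 0.094, 0.995, 0.0]
contact_force: [-29.4, 11.1, 11.1]
width: -0.0004
gripper_force: 14.5
```

Call:
{"method": "move_arm", "body": {
  "deltas": [
    [[0,0,-0.04,0,1],[0,0,-0.09,0,1],[0,0,-0.09,0,1],[0,0,-0.09,0,1]]
  ]
}}

```text
clock: 4.55
position: [0.403, 0.2215, 0.2408]
ee_rot: [0.001, 0.093, 0.996, 0.0]
contact_force: [-0.3, 0.1, -0.4]
width: -0.0001
gripper_force: 0.0
```

```bash
python3 -c "
from h import *
go((.398,.222,.17),(.415,.2188,.195),psi=169.2)
im=manip.get_image('side')[120:216,150:278,::-1]; cv2.imwrite('pics/s2.png',cv2.resize(im,(640,480),interpolation=cv2.INTER_CUBIC))"
```

```text
at [0.403  0.2215 0.2408] psi 169.35 t 4.55 w -0.0001 F [-0.3  0.1 -0.4]
twist 0.0013
shift [ 0.0064 -0.0006  0.0885]
shift [-0.0153 -0.0006  0.0572]
```

View pics/s2.png

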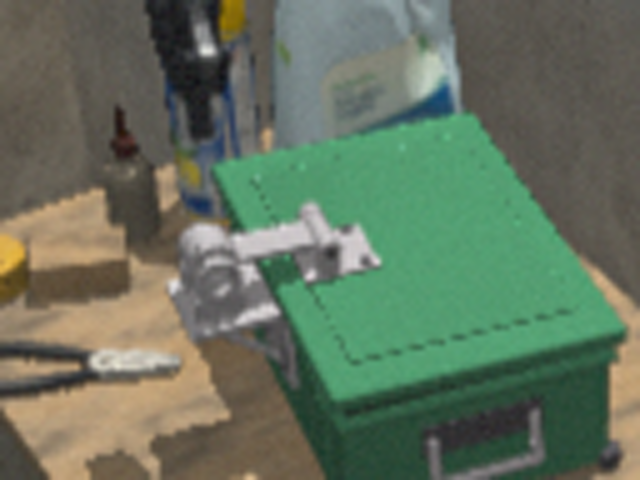

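The eye is now between the lugs, nearly shut. I'll press once more from directly above, slightly behind.

Call:
{"method": "move_arm", "body": {
  "deltas": [
    [[-0.005,0,0.05,0,1],[-0.005,0,0.08,0,1],[-0.005,0,0.085,0,1],[-0.005,0,0.0875,0,1],[-0.005,0,0.09,0,1],[-0.005,0,0.0925,0,1],[-0.005,0,0.0925,0,1]]
  ]
}}

```text
clock: 5.3
position: [0.4067, 0.2209, 0.1673]
ee_rot: [0.001, 0.093, 0.996, 0.0]
contact_force: [-2.0, 0.7, 3.3]
width: -0.0003
gripper_force: 1.4
```

Call:
{"method": "move_arm", "body": {
  "deltas": [
    [[0,0,0.002,0,1],[0,0,0.004,0,1],[0,0,0.005,0,1],[0,0,0.005,0,1]]
  ]
}}

```text
clock: 5.7
position: [0.4059, 0.2211, 0.1635]
ee_rot: [-0.0, 0.093, 0.996, 0.001]
contact_force: [-3.9, 0.1, 9.1]
width: 0.0002
gripper_force: 4.4
```

```bash
python3 -c "
from h import *
go((.406,.221,.27),(.42,-.245,.27),(.42,-.245,.20),psi=170)"
```

```text
at [0.4059 0.2211 0.1635] psi 169.34 t 5.7 w 0.0002 F [-3.9  0.1  9.1]
twist -0.0055
shift [-1.000e-04  1.000e-04 -1.331e-01]
shift [-0.125  -0.5691 -0.1338]
shift [-0.125  -0.5692 -0.0463]
```

Call:
{"method": "move_arm", "body": {
  "deltas": [
    [[0,0,-0.06,0,1],[0,0,-0.12,0,1],[-0.02,-0.1,-0.13,0,1],[-0.125,-0.569,-0.13,0,1],[-0.125,-0.569,-0.13,0,0],[-0.125,-0.569,-0.13,0,0],[-0.125,-0.569,-0.13,0,0],[-0.125,-0.569,-0.13,0,0],[-0.125,-0.569,-0.13,0,0],[-0.125,-0.569,-0.046,0,0],[-0.125,-0.569,-0.046,0,0],[-0.125,-0.569,-0.046,0,0]]
  ]
}}

```text
clock: 6.9
position: [0.4202, -0.2483, 0.1979]
ee_rot: [0.0, 0.094, 0.996, -0.001]
contact_force: [0.6, 0.6, -0.4]
width: 0.0424
gripper_force: 0.0
```

```bash
python3 -c "
from h import *
go(psi=170)
s=manip.get_state();np.savez('w2',p=s['position'],q=s['ee_rot'])
im=manip.get_image('wrist')[...,::-1]; cv2.imwrite('pics/w2.png',cv2.resize(im,(768,576),interpolation=cv2.INTER_CUBIC))
im=manip.get_image('side')[...,::-1]; cv2.imwrite('pics/s3.png',im)"
```

```text
at [ 0.4202 -0.2483  0.1979] psi 169.24 t 6.9 w 0.0424 F [ 0.6  0.6 -0.4]
twist -0.0063
```

View pics/w2.png

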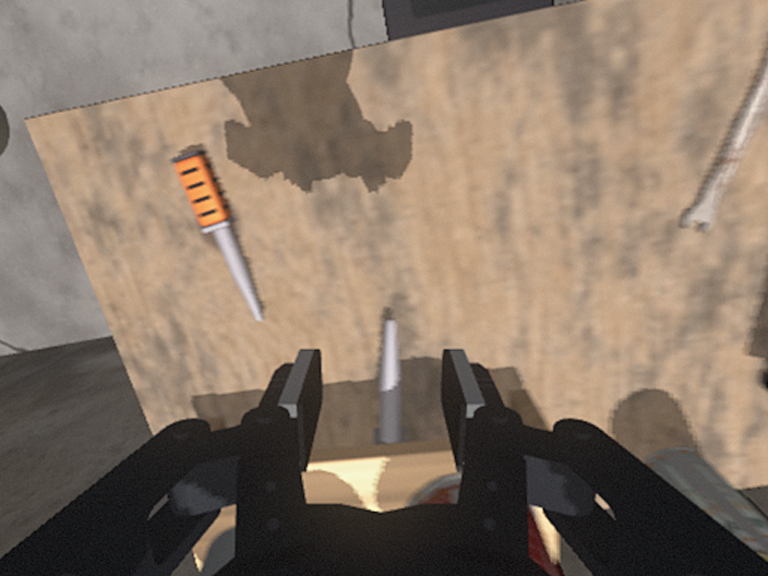

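Wrist view: pin tip at (390,322), and it disappears under the riser edge at (390,442). It lies parallel to the tool's x axis.

```bash
python3 -c "
from h import *
d=np.load('w2.npz');P=(d['p'],d['q']);k=2/3
a,b=[plane('wrist',(x*k,y*k),.014,P) for x,y in((390,322),(390,425))]
e=[plane('wrist',(x*k,y*k),.074,P) for x,y in((300,460),(460,447))]
print(a,b,e); v=(a-b)/np.linalg.norm(a-b); ang=np.degrees(np.arctan2(v[1],v[0])); print(v,ang)
g=a-v*.036; print(g); go((*g[:2],.11),(*g[:2],.0105),psi=ang)
"
```

```text
[ 0.47391486 -0.25251082  0.014     ] [ 0.56575763 -0.26935377  0.014     ] [array([ 0.54013887, -0.32985888,  0.074     ]), array([ 0.55008921, -0.21820205,  0.074     ])]
[-0.98359686  0.18038074  0.        ] 169.60806266862681
[ 0.50932435 -0.25900453  0.014     ]
at [ 0.4198 -0.2485  0.1968] psi 169.12 t 7.0 w 0.0422 F [-0.6  0.3  1.3]
twist -0.0041
shift [-0.1127  0.0082  0.1081]
shift [-0.113   0.0083  0.2325]
```

Call:
{"method": "move_arm", "body": {
  "deltas": [
    [[-0.05,0.004,0.05,0,0],[-0.105,0.008,0.1,0,0],[-0.105,0.008,0.16,0,0],[-0.105,0.008,0.2,0,0],[-0.105,0.008,0.232,0,0],[-0.105,0.008,0.232,0,0],[-0.105,0.008,0.232,0,1],[-0.105,0.008,0.232,0,1],[-0.105,0.008,0.232,0,1],[-0.105,0.008,0.232,0,1],[-0.105,0.008,0.232,0,1],[-0.105,0.008,0.232,0,1]]
  ],
  "squeeze": 50
}}

```text
clock: 8.2
position: [0.5055, -0.2551, 0.0145]
ee_rot: [0.002, 0.093, 0.996, -0.001]
contact_force: [3.6, -0.3, 1.2]
width: 0.0118
gripper_force: 48.5
```

Call:
{"method": "move_arm", "body": {
  "deltas": [
    [[0.015,0,0,0,1],[0.04,0,0,0,1],[0.065,0,0,0,1],[0.09,0,0,0,1],[0.115,0,0,0,1],[0.14,0,0,0,1],[0.165,0,0,0,1],[0.17,0,0,0,1],[0.17,0,0,0,1]]
  ]
}}

```text
clock: 9.1
position: [0.3685, -0.2281, 0.0135]
ee_rot: [-0.002, 0.093, 0.996, 0.001]
contact_force: [-4.7, 0.6, 2.6]
width: 0.0117
gripper_force: 49.0
```

Call:
{"method": "move_arm", "body": {
  "deltas": [
    [[0,0,0,0,0],[0,0,0,0,0],[0,0,0,0,0],[0,0,-0.06,0,0],[0,0,-0.12,0,0],[-0.05,0,-0.18,0,0],[-0.06,0,-0.22,0,0],[-0.06,0,-0.22,0,0],[-0.06,0,-0.22,0,0]]
  ]
}}

```text
clock: 10.0
position: [0.4184, -0.2383, 0.1901]
ee_rot: [0.001, 0.092, 0.996, -0.0]
contact_force: [-1.0, 0.7, -0.1]
width: 0.0427
gripper_force: 0.0
```

```bash
python3 -c "
from h import *
go(psi=170)
s=manip.get_state();np.savez('w3',p=s['position'],q=s['ee_rot'])
im=manip.get_image('wrist')[...,::-1]; cv2.imwrite('pics/w3.png',cv2.resize(im,(768,576),interpolation=cv2.INTER_CUBIC))
cv2.imwrite('pics/s4.png',manip.get_image('side')[...,::-1])"
```

```text
at [ 0.4184 -0.2383  0.1901] psi 169.4 t 10.0 w 0.0427 F [-1.   0.7 -0.1]
twist -0.005
```

View pics/w3.png

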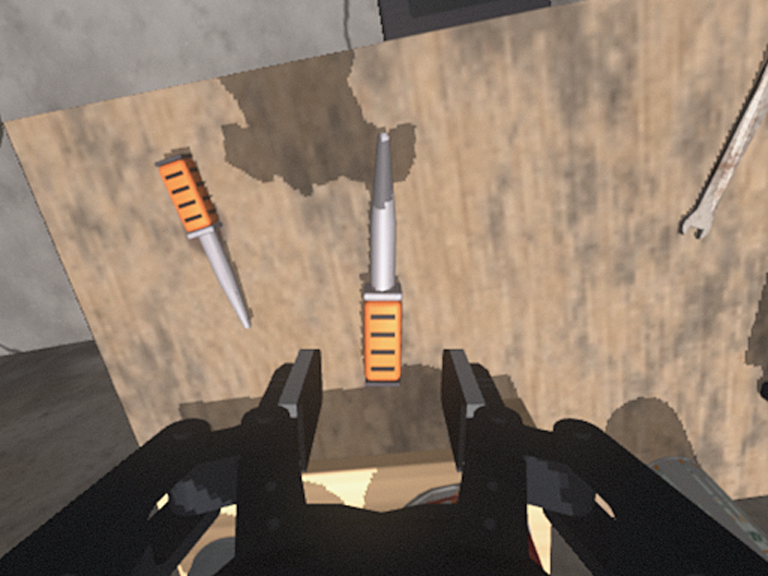

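The pin is fully out: tip at (384,133), shoulder at (383,293), rear of grip at (383,383), parallel to the tool's x axis.

```bash
python3 -c "
from h import *
d=np.load('w3.npz');P=(d['p'],d['q']);k=2/3
t,s,r=[plane('wrist',(x*k,y*k),z,P) for x,y,z in((384,133,.014),(383,293,.026),(383,384,.024))]
v=(t-s);v[2]=0;v/=np.linalg.norm(v); ang=np.degrees(np.arctan2(v[1],v[0])); print(t,s,r,np.linalg.norm((t-s)[:2]),np.linalg.norm((s-r)[:2]),ang)
g=s-v*.034; print(g,t-v*.142); go((*g[:2],.011),psi=ang)
"
```

```text
[ 0.33513598 -0.22169934  0.014     ] [ 0.44126234 -0.24209136  0.026     ] [ 0.51453185 -0.25567753  0.024     ] 0.10806775522486767 0.07451848468963067 169.12326708869858
[ 0.47465154 -0.24850705  0.026     ] [ 0.47458501 -0.24849427  0.014     ]
at [ 0.4165 -0.2372  0.188 ] psi 169.36 t 10.1 w 0.0427 F [-0.6  0.2 -0.1]
twist 0.002
shift [-0.0748 -0.0009  0.2211]
```

Call:
{"method": "move_arm", "body": {
  "deltas": [
    [[-0.05,-0.001,0.06,0.002,0],[-0.075,-0.001,0.12,0.002,0],[-0.075,-0.001,0.17,0.002,0],[-0.075,-0.001,0.2,0.002,0],[-0.075,-0.001,0.22,0.002,0],[-0.075,-0.001,0.22,0.002,0],[-0.075,-0.001,0.22,0.002,1],[-0.075,-0.001,0.22,0.002,1],[-0.075,-0.001,0.22,0.002,1],[-0.075,-0.001,0.22,0.002,1]]
  ],
  "squeeze": 100
}}

```text
clock: 11.1
position: [0.4768, -0.2502, 0.0142]
ee_rot: [0.001, 0.095, 0.995, -0.0]
contact_force: [0.1, 0.3, -2.8]
width: 0.0261
gripper_force: 99.5
```

```bash
python3 -c "
from h import *
go((.45,-.243,.22),(.38,.0,.25),psi=79.2)
"
```

```text
at [ 0.4768 -0.2502  0.0142] psi 169.1 t 11.1 w 0.0261 F [ 0.1  0.3 -2.8]
twist 0.7492
shift [ 0.0343  0.0024 -0.2572]
shift [ 0.1776  0.2841 -0.295 ]
```

Call:
{"method": "move_arm", "body": {
  "deltas": [
    [[0.01,0,-0.06,0,1],[0.034,0,-0.12,0,1],[0.034,0,-0.18,0,1],[0.034,0,-0.24,0.07,1],[0.06,0.03,-0.27,0.14,1],[0.09,0.08,-0.295,0.21,1],[0.12,0.13,-0.295,0.28,1],[0.14,0.18,-0.295,0.35,1],[0.16,0.22,-0.295,0.42,1],[0.178,0.25,-0.295,0.49,1],[0.178,0.28,-0.295,0.56,1],[0.178,0.28,-0.295,0.63,1]]
  ]
}}

```text
clock: 12.3
position: [0.3782, -0.0004, 0.25]
ee_rot: [-0.0, 0.686, 0.728, 0.001]
contact_force: [-0.2, 0.0, -3.7]
width: 0.0259
gripper_force: 100.0
```

```bash
python3 -c "
from h import *
go((.3625,.0354,.25),(.3625,.0354,.1425),psi=79.2)
"
```

```text
at [ 0.3782 -0.0004  0.25  ] psi 93.37 t 12.3 w 0.0259 F [-0.2  0.  -3.7]
twist 0.1181
shift [ 0.0459 -0.0169  0.0001]
shift [ 0.0457 -0.0171  0.1345]
```

Call:
{"method": "move_arm", "body": {
  "deltas": [
    [[0.01,-0.017,0,0.06,1],[0.02,-0.017,0,0.118,1],[0.0457,-0.017,0.05,0.118,1],[0.0457,-0.017,0.1,0.118,1],[0.0457,-0.017,0.1345,0.118,1],[0.0457,-0.017,0.1345,0.118,1],[0.0457,-0.017,0.1345,0.118,1]]
  ]
}}

```text
clock: 13.0
position: [0.3634, 0.0325, 0.1427]
ee_rot: [0.0, 0.77, 0.639, 0.0]
contact_force: [0.6, -0.7, -3.0]
width: 0.026
gripper_force: 99.9
```

```bash
python3 -c "
from h import *
go((.3625,.0354,.1425),psi=79.2)
s=manip.get_state();np.savez('w4',p=s['position'],q=s['ee_rot'])
w=manip.get_image('wrist')[...,::-1]; cv2.imwrite('pics/w4.png',w)
S=manip.get_image('side')[...,::-1]; cv2.imwrite('pics/s5.png',S)
T=manip.get_image('top')[...,::-1]; cv2.imwrite('pics/t5.png',T)
c=cv2.INTER_CUBIC
a=cv2.resize(w[20:320,100:400],(600,600),interpolation=c)
b=cv2.resize(S[150:230,160:213],(199,300),interpolation=c);d=cv2.resize(T[170:250,165:218],(199,300),interpolation=c)
cv2.imwrite('pics/m5.png',np.hstack([a,np.vstack([b,d])]))"
```

```text
at [0.3634 0.0325 0.1427] psi 79.37 t 13.0 w 0.026 F [ 0.6 -0.7 -3. ]
twist 0.0014
shift [ 0.0034 -0.0018  0.0002]
```

View pics/m5.png

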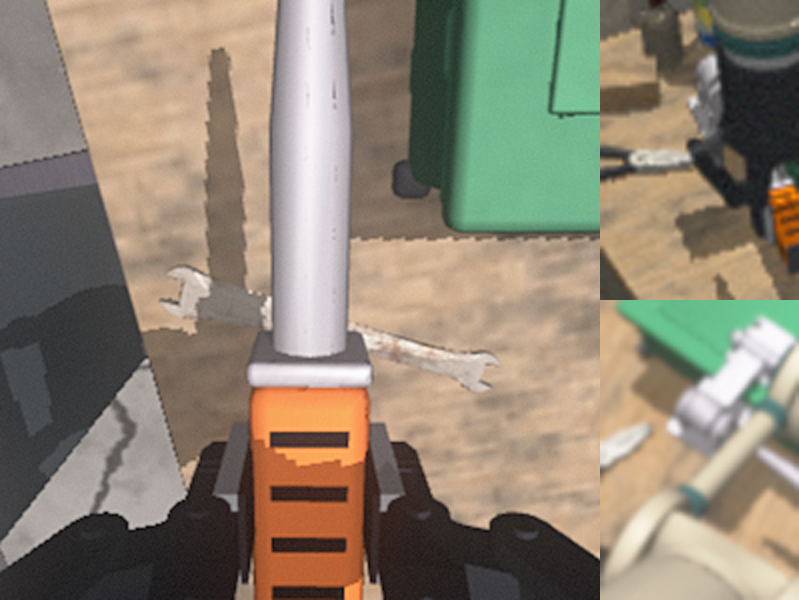

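The pin is held square in the grip, shank running straight up the picture at about col 312 in the crop. The lid's edge on the right is near col 455. I'll check both directions numerically.

```bash
python3 -c "
from h import *
d=np.load('w4.npz');P=(d['p'],d['q']);im=cv2.imread('pics/w4.png')
h=cv2.cvtColor(im,cv2.COLOR_BGR2HSV)
u=np.array([np.cos(np.radians(79.2)),np.sin(np.radians(79.2))]);n=np.array([u[1],-u[0]]);C=np.array([.398,.222])
L=[]
for r in range(5,110,8):
    g=cv2.inRange(h[r:r+1],(65,90,95),(85,255,255))[0]; c=np.where(np.convolve(g>0,np.ones(6),'valid')==6)[0]
    c=c[c>300][0]; L.append(plane('wrist',(c,r),.123,P)[:2])
L=np.array(L); print('edge n', ((L-C)@n).round(4)); v=np.polyfit(L[:,1],L[:,0],1); print('edge ang',np.degrees(np.arctan2(1,v[0])))
A=[]
for r in (2,20,40,60,80,100,120,140,160,180):
    row=im[r].astype(int); sat=h[r,:,1]; m=(sat[220:300]<45); x=np.where(m)[0]+220
    A.append((r,x.min(),x.max(),plane('wrist',((x.min()+x.max())/2,r),d['p'][2],P)))
for r,a,b,p in A: print(r,a,b,'n',((p[:2]-C)@n).round(4),'along',((p[:2]-C)@u).round(4))
print('tcp n',(d['p'][:2]-C)@n,(d['p'][:2]-C)@u)
"
```

```text
edge n [0.0364 0.0367 0.0365 0.0368 0.0366 0.0364 0.0367 0.0365 0.0378 0.0366
 0.0379 0.0372 0.0385 0.0384]
edge ang 81.50307611443692
2 240 271 n 0.0006 along -0.0804
20 239 272 n 0.0006 along -0.0868
40 238 273 n 0.0007 along -0.094
60 237 274 n 0.0007 along -0.1016
80 235 275 n 0.0005 along -0.1094
100 235 275 n 0.0006 along -0.1176
120 235 275 n 0.0006 along -0.1261
140 236 274 n 0.0006 along -0.1349
160 236 273 n 0.0005 along -0.1441
180 220 273 n -0.0033 along -0.1538
tcp n 0.0015433571207808868 -0.19263680650005735
```

Call:
{"method": "move_arm", "body": {
  "deltas": [
    [[0,-0.0018,0,0.001,1],[0.01,-0.0018,0,0.001,1],[0.02,-0.0018,0,0.001,1],[0.03,-0.0018,0,0.001,1],[0.036,-0.0018,0,0.001,1],[0.042,-0.0018,0,0.001,1],[0.048,-0.0018,0,0.001,1],[0.05,-0.0018,0,0.001,1],[0.05,-0.0018,0,0.001,1]]
  ]
}}

```text
clock: 14.05
position: [0.3692, 0.0723, 0.142]
ee_rot: [-0.0, 0.77, 0.638, -0.0]
contact_force: [0.6, 0.0, -3.6]
width: 0.0262
gripper_force: 99.9
```

Call:
{"method": "move_arm", "body": {
  "deltas": [
    [[0.008,0,0,0,1],[0.016,0,0,0,1],[0.024,0,0,0,1],[0.032,0,0,0,1],[0.04,0,0.001,0,1],[0.046,0,0.001,0,1],[0.046,0,0.001,0,1]]
  ]
}}

```text
clock: 14.75
position: [0.377, 0.1091, 0.1414]
ee_rot: [0.0, 0.77, 0.638, 0.001]
contact_force: [1.6, 0.9, -2.0]
width: 0.0264
gripper_force: 100.2
```

Call:
{"method": "move_arm", "body": {
  "deltas": [
    [[0.008,0,0.001,0,1],[0.016,0,0.001,0,1],[0.024,0,0.001,0,1],[0.032,0,0.001,0,1],[0.038,0,0.001,0,1],[0.038,0,0.001,0,1]]
  ]
}}

```text
clock: 15.35
position: [0.3831, 0.1381, 0.1406]
ee_rot: [0.001, 0.77, 0.638, 0.001]
contact_force: [3.9, -2.7, -2.3]
width: 0.0261
gripper_force: 100.1
```

Call:
{"method": "move_arm", "body": {
  "deltas": [
    [[0.006,0.0006,0,0,1],[0.012,0.0006,0,0,1],[0.018,0.0006,0,0,1],[0.024,0.0006,0,0,1],[0.028,0.0006,0,0,1],[0.028,0.0006,0,0,1]]
  ]
}}

```text
clock: 15.95
position: [0.3874, 0.1596, 0.1405]
ee_rot: [0.001, 0.77, 0.638, 0.0]
contact_force: [3.0, -4.2, -2.5]
width: 0.0259
gripper_force: 100.2
```

Call:
{"method": "move_arm", "body": {
  "deltas": [
    [[0.002,0,0,0,1],[0.004,0,0,0,1],[0.006,0,0,0,1],[0.007,0,0,0,1],[0.007,0,0,0,1]]
  ]
}}

```text
clock: 16.45
position: [0.3884, 0.1644, 0.1405]
ee_rot: [0.002, 0.77, 0.638, -0.0]
contact_force: [2.8, -6.3, -3.1]
width: 0.0262
gripper_force: 100.2
```

Call:
{"method": "move_arm", "body": {
  "deltas": [
    [[0.002,0,0,0,1],[0.004,0,0,0,1],[0.006,0,0,0,1],[0.008,0,0,0,1],[0.008,0,0,0,1]]
  ]
}}

```text
clock: 16.95
position: [0.389, 0.1673, 0.1406]
ee_rot: [0.004, 0.769, 0.639, -0.003]
contact_force: [4.0, -17.5, 0.8]
width: 0.0265
gripper_force: 100.9
```

```bash
python3 -c "
from h import *
go()
w=manip.get_image('wrist')[...,::-1]; cv2.imwrite('pics/w6.png',w)
S=manip.get_image('side')[...,::-1];T=manip.get_image('top')[...,::-1]
c=cv2.INTER_CUBIC
a=cv2.resize(w[0:240,150:390],(600,600),interpolation=c)
b=cv2.resize(S[150:230,160:213],(199,300),interpolation=c);d=cv2.resize(T[170:250,165:218],(199,300),interpolation=c)
cv2.imwrite('pics/m6.png',np.hstack([a,np.vstack([b,d])]))"
```

```text
at [0.389  0.1673 0.1406] psi 79.44 t 16.95 w 0.0265 F [  4.  -17.5   0.8]
```

View pics/m6.png

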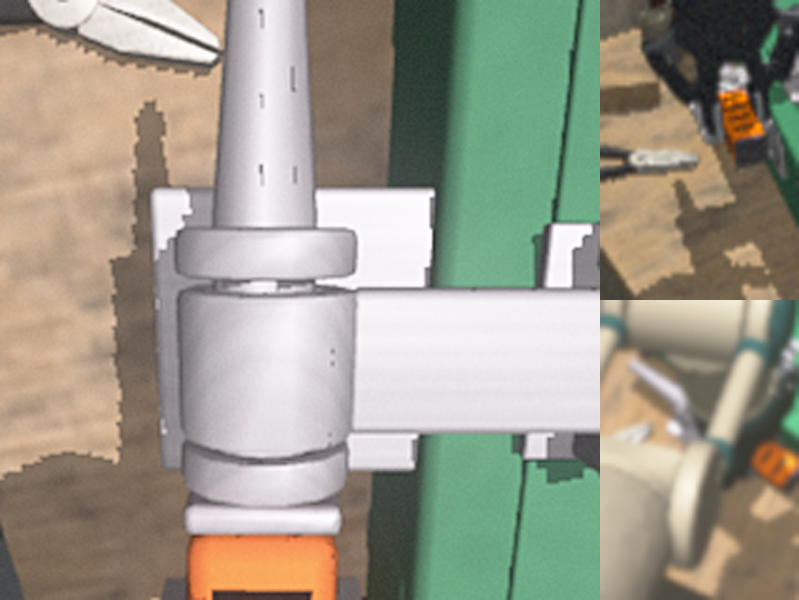

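The pin is through both lugs and the eye, shoulder collar up against the near lug. I'll ease the push, release and lift away.

Call:
{"method": "move_arm", "body": {
  "deltas": [
    [[-0.003,0,0,0,1],[-0.003,0,0,0,1],[-0.003,0,0,0,0.1],[-0.003,0,0,0,0.1],[-0.003,0,0,0,0.1],[-0.003,0,-0.02,0,0.1],[-0.003,0,-0.06,0,0.1],[-0.003,0,-0.11,0,0.1],[-0.003,0,-0.15,0,0.1],[-0.003,0,-0.15,0,0.1]]
  ]
}}

```text
clock: 18.1
position: [0.3908, 0.1706, 0.265]
ee_rot: [0.002, 0.77, 0.638, 0.005]
contact_force: [-0.4, 0.1, 0.2]
width: 0.0384
gripper_force: 0.0
```

```bash
python3 -c "
from h import *
go()
s=manip.get_state();P=(s['position'],s['ee_rot'])
w=manip.get_image('wrist')[...,::-1]; cv2.imwrite('pics/w7.png',w)
h=cv2.cvtColor(w,cv2.COLOR_BGR2HSV); m=cv2.inRange(h,(5,150,120),(20,255,255))
c=max(cv2.findContours(m,0,1)[0],key=cv2.contourArea); r=cv2.minAreaRect(c); print(r)
b=cv2.boxPoints(r); q=[plane('wrist',x,.154,P) for x in b]
u=np.array([.187,.982]);n=np.array([.982,-.187]);C=np.array([.398,.222])
for x in q: print(((x[:2]-C)@u).round(4),((x[:2]-C)@n).round(4))
"
```

```text
at [0.3908 0.1706 0.265 ] psi 79.28 t 18.1 w 0.0384 F [-0.4  0.1  0.2]
((253.0, 196.5), (67.0, 30.0), 90.0)
-0.0292 -0.0114
-0.0292 0.014
-0.0916 0.015
-0.0915 -0.0123
```

```bash
python3 -c "
from rig import manip
print(manip.sign_off())"
```

```text
the job is handed in; nothing more can be done
None
```

The case is shut and the job is handed in after about 18 s of robot time. The hasp is over and the pin is through lugs and eye with its shoulder against the near lug; the lid and hasp joint values can't be read, and `sign_off()` returned no verdict.

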